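# Closing down the gasket-scraping bench

### The arm

A 7-joint arm with a two-finger parallel gripper is mounted at the origin on the work surface. World frame = base frame: x ahead of the robot, y to its left, z up, the work surface at z = 0. Lengths are in m, angles in rad, forces in N, time in s.
With the tool pointing down it reaches from about 0.425 to 0.975 m from the base axis. Payload 16.7 kg.
Tool frame: the origin (TCP) lies at the very end of the fingers, on their centre line; the grasp point (between the pads) lies 19 mm behind it (robot.grip_depth is the distance from the TCP to the grasp point, in m); z points along the fingers, y is the line along which they close (so a half turn about z gives the same grasp; the last joint's range is limited). The gripper opens to 85 mm and grips with 20 to 120 N. Pads are 22 mm wide; open, the fingers measure 114 mm over their backs; the gripper's body (76 mm by 85 mm) begins 54 mm behind the grasp point. The pads swing forward as they close: fully open they stand 13 mm farther back than shut.
Start: joints at [1.087, 0.426, 0.074, 1.606, -0.034, 1.111, -0.067], TCP at [0.222, -0.637, 0.231] pointing down, gripper open.
Joint ranges: [-2.85, 2.85], [-0.5, 2.14], [-1.23, 1.37], [0.21, 2.46], [-1.02, 4.16], [0.16, 2.05], [-2.73, 2.73]. Speed limits (rad/s): [1.89, 1.89, 2.39, 2.39, 3.01, 3.01, 3.01].

### API

Orientations are given as a unit quaternion [w, x, y, z].
In Python, from rig import robot gives the robot as it stands. The module is installed in compiled form; this text tells all that it offers.
- The arm moves only by the shell command python3 -m crank 'ROWS' [FORCE]. ROWS is JSON, a list of rows, each a list of 7 numbers: the shift along the tool's x, y, z in units of 0.15 m (1.0 is 0.15 m), then the turn, a rotation vector about the tool's x, y, z in units of 0.5 rad (1.0 is 0.5 rad), then the closure, from -1 (fully open) to 1 (shut). In form: [[x, y, z, wx, wy, wz, jaw], ...]. A call has 1 to 20 rows; each row is the pose to reach, as a shift and turn from the pose commanded when the call began, along the tool's axes at that moment; what a row does not reach only later rows make up. A row lasts 1/8 s, in which the tool goes at most 62.5 mm and 10.7 degrees, less where a joint would pass 70% of its speed; a pose out of reach is approached as far as the arm can. A call with a number of a shift or a turn outside -1 to 1 is refused whole. A call with a gripper value outside its range is refused whole. The fingers move at their own pace and stop on an object; FORCE is the grip in N (left out, the last holds). Time passes only in rows, so rows that repeat a pose let the fingers close. It gives the time, the measured TCP pose, the force, the opening and the grip force at its end, in the units of the state.
- robot.read_state(): the state, without advancing time (a new reading comes with each control period).
- robot.snapshot(name): name is "side" or "top"; returns the picture (480x640x3 uint8, red, green, blue); there is no depth.
- robot.camera_model(name): a dict with "fovy" (degrees; the focal length in pixels is half the picture's height over the tangent of half this angle, whatever the lens; pixels are square), "cx", "cy" (the principal point, pixels), "pose" (4x4, takes a point from camera to world coordinates). Camera axes: x right, y up, looking along -z (the intrinsics and any distortion apply to the point x, -y, -z); pixel columns grow to the right and rows downward; lengths in m; the calibration is good to about 2 mm. A picture is of the moment at which its call begins. camera_model takes no time and is no camera call.
- robot.job_done(): hands the job in; it is judged then, once.
The state is a dict: "time": time; "joint_pos": joint angles; "qvel": joint speeds; "effort": joint torques, N m; "ee_pos": TCP position; "eef_rot": TCP orientation; "force": force on the tool from outside, world axes, zero at the start; "torque": the same for the moment, N m; "opening": finger opening in m; "grip_force": force on a finger pad.
Only numpy, scipy, OpenCV 4.12 (cv2) and the standard library are available. Lean on these libraries where they do the work, as an engineer would, in place of code of your own. Each camera call takes 0.05 s, during which the arm holds its last target. There are 200 camera calls.

### The job

Close down the scraping bench: before you lift anything, turn the yellow air-valve handle a quarter turn until it is fully shut, across its pipe. Slide every scraper blade first into a slot of its own in the wooden block, all the way in to the handle, and lay both orange blade cases in the open kit drawer; once both cases are in, push the drawer fully home. Leave everything else on the bench where it is.

Things in the scene. Friction and masses are not known exactly. Their poses are not given: they have to be found in the camera images.
- scraper1: red-handled scraper: steel blade 70 long x 50 wide x 3 thick; straight handle 95 x 24 wide x 20 thick, brass collar at its front. Same either way up (blade in mid-plane). Origin mid-shoulder, where blade and handle meet (10 above the bench lying flat); +x to the blade's front edge, z normal to the blade; handle x = -95..0; balances about x = -15. Absent in some starts
- scraper2: pale-wood-handled scraper: steel blade 70 long x 50 wide x 3 thick; straight handle 95 x 24 wide x 20 thick, brass collar at its front. Same either way up (blade in mid-plane). Origin mid-shoulder, where blade and handle meet (10 above the bench lying flat); +x to the blade's front edge, z normal to the blade; handle x = -95..0; balances about x = -15. Absent in some starts
- scraper3: blue-handled scraper: steel blade 70 long x 50 wide x 3 thick; straight handle 95 x 24 wide x 20 thick, brass collar at its front. Same either way up (blade in mid-plane). Origin mid-shoulder, where blade and handle meet (10 above the bench lying flat); +x to the blade's front edge, z normal to the blade; handle x = -95..0; balances about x = -15. Absent in some starts
- scraper4: green-handled scraper: steel blade 70 long x 50 wide x 3 thick; straight handle 95 x 24 wide x 20 thick, brass collar at its front. Same either way up (blade in mid-plane). Origin mid-shoulder, where blade and handle meet (10 above the bench lying flat); +x to the blade's front edge, z normal to the blade; handle x = -95..0; balances about x = -15. Absent in some starts
- rack: fixed wooden block, 92 deep x 300 wide x 76 high, green lines on top over the slot centres; four level slots side by side in the front face, which looks to the robot. Each is 62 wide x 10 high x 78 deep, mid-height 50 above the bench, centred on y = -108, -36, 36, 108. Origin at the foot of the middle of the front face; +x into the block (the way a blade goes in), y along the row, z up
- case1: orange plastic case of spare blades with a black seam and a pale label on top, 88 long (x) x 42 wide (y) x 30 high, 0.16 kg. Origin at the centre of its underside
- case2: orange plastic case of spare blades with a black seam and a pale label on top, 88 long (x) x 42 wide (y) x 30 high, 0.16 kg. Origin at the centre of its underside
- chest: fixed grey one-drawer kit chest, 240 deep (x) x 240 wide (y) x 100 high, open drawer towards the robot. Origin at the centre of its underside; its front is at x = -120, +x points to its back
- chest_drawer0 (a joint): how far the chest's drawer is pulled out, in m: 0 is fully home against its stop, about 0.14 at the start; it slides along the chest's -x as it opens
- drawer_floor (a point): centre of the drawer's inner floor (22 above the bench), moving with the drawer; axes as the chest's. Tray inside 195 long (x) x 198 wide (y), walls 6 thick, 56 high; outer face of the front panel at x = -118, its top 64 above the floor. Only the part out of the chest (floor x below chest front) is open from above
- chest_drawer0_handle (a point): middle of the drawer's steel bar handle, a horizontal bar along y about 120 long, 35 in front of the drawer's front, about 62 above the bench
- valve (a joint): angle of the air valve's handle in rad: 0 is shut (handle across the pipe), 1.571 is fully open (handle along the pipe); growing is anticlockwise from above. It stays where it is left; stops at both ends
- valve_hinge (a point): on the upright turning axis of the air valve's handle, at the handle's mid-height (112 above the bench). The point turns with the handle: its -x points along the handle to its tip
- valve_grip (a point): point on the yellow valve handle 95 out from the axis, mid-height. The handle is a flat upright bar 12 thick x 20 high that reaches 120 out from the axis; the brass valve body and the pipe lie below it, up to about 90 above the bench
- hammer: hammer with a wooden handle, 280 long, lying; a bystander, to be left alone
- wrench: steel wrench, 180 long, lying; a bystander, to be left alone
- screwdriver: red screwdriver, 200 long, lying; a bystander, to be left alone
- tape: roll of grey tape, 100 across, 28 high, on the kit chest's top; a bystander, to be left alone
- tub: open red tub, 100 across, 110 high; a bystander, to be left alone
- jar: clear jar with a yellow lid, 60 across, 75 high; a bystander, to be left alone
Mind the look-alikes: they are no part of the job. What is shaped like the scraper4 but purple is not meant. What is shaped like the case1 but blue or purple is not meant.

How it is judged:
By the outcome, as a careful person would: the job done as asked, in the order asked, and still so for the second after the job is handed in, with the robot touching nothing.
Of scraper1, scraper2, scraper3, scraper4 only 2 to 4 are there at a start; the rules pass over those that are not, and their reading is None.
At some moment in a run one of scraper1, scraper2, scraper3, scraper4, case1, case2 may be knocked a few centimetres aside while the robot is not near it.
Once in a run the grip may slacken for a moment while it holds something.
It also fails if it takes over 210 s, if anything falls off the work surface, if the arm or the gripper's body presses on something with over 40 N, if the wrist force passes 120 N, or if a joint passes its speed limit or range.

## Working session

There is one attempt and no reset: what is moved stays moved. The work goes in short steps, Python scripts to look and compute and a shell command to move; the robot and the scene stay as the last step left them, time stands still between calls to the robot, and variables do not carry over. Pictures are saved under pics/ and viewed, at most 14 in all, crops included, and the job is handed in when it is done.

```bash
mkdir -p pics; ls
python3 - <<'E'
from rig import robot
import cv2
s=robot.read_state(); print(s)
for n in("top","side"):
    im=robot.snapshot(n); cv2.imwrite(f"pics/{n}0.png",im[:,:,::-1]); print(n,robot.camera_model(n))
E
```

```text
pics
{'time': 0.0, 'joint_pos': array([ 1.08649764,  0.42668332,  0.0738411 ,  1.60661367, -0.03411078,
        1.11078427, -0.06712388]), 'qvel': array([-6.85366084e-04, -1.01018719e-03,  6.50911649e-04,  2.75732753e-05,
       -8.51032148e-04, -1.11165759e-03, -1.03220973e-03]), 'effort': array([-1.25698098e-03, -9.49824715e+01,  3.76082316e+00, -4.63507211e+01,
        1.92503171e-02,  1.02063554e-02,  2.35718986e-06]), 'ee_pos': array([ 0.22163982, -0.63714618,  0.23063983]), 'eef_rot': array([-5.99013010e-04,  9.86025533e-01,  1.66593129e-01, -1.38654196e-04]), 'force': array([-0.2116657 , -0.05583833, -1.20219946]), 'torque': array([-4.29719176e-03,  7.39879825e-05,  1.58244807e-02]), 'grip_force': 0.0, 'opening': 0.0851780228552918}
top {'fovy': 45.46589718339243, 'cx': 317.469547342689, 'cy': 239.7725631940876, 'pose': array([[ 1.14884691e-02,  9.93989552e-01, -1.08870501e-01,
         2.81703486e-01],
       [-9.99933752e-01,  1.14977338e-02, -5.42669743e-04,
         3.00414234e-02],
       [ 7.12355982e-04,  1.08869523e-01,  9.94055793e-01,
         1.65598438e+00],
       [ 0.00000000e+00,  0.00000000e+00,  0.00000000e+00,
         1.00000000e+00]])}
side {'fovy': 51.101826536273435, 'cx': 318.40834444561546, 'cy': 242.5146086834607, 'pose': array([[-0.72036095,  0.40603361, -0.56233158, -0.40414106],
       [-0.69332817, -0.4442051 ,  0.56743095,  0.88303891],
       [-0.01939452,  0.79863542,  0.60150255,  0.99260889],
       [ 0.        ,  0.        ,  0.        ,  1.        ]])}
```

View pics/top0.png

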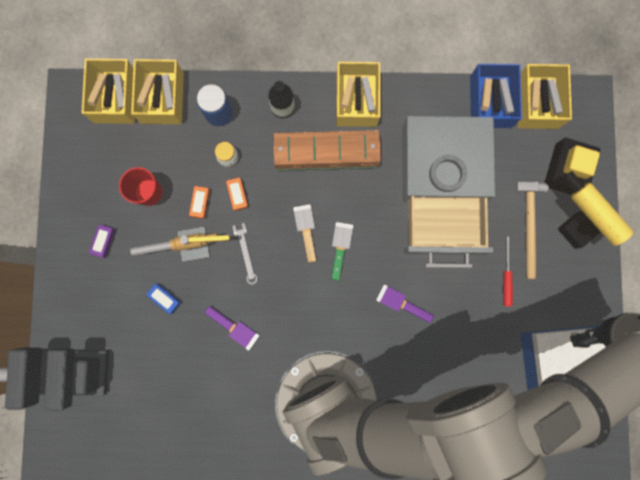

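View pics/side0.png

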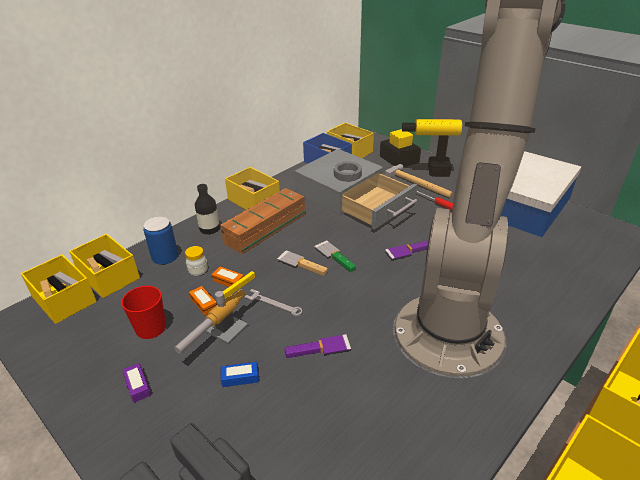

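The top view shows these objects:
- **Wood scraper** at (305,232) and **green scraper** at (341,250). There is no red or blue one. The two purple scrapers at (232,327) and (405,303) are decoys.
- **Orange cases** at (199,202) and (236,194). The blue case at (163,298) and the purple one at (102,241) are decoys.
- **Valve** near (195,243), with its handle pointing right along the pipe.
- **Rack** at (327,148).
- **Drawer** at (448,222).

The side view agrees with this.

```bash
cat > h.py <<'E'
import numpy as np,cv2
from rig import robot
def ray(n,u,v):
    c=robot.camera_model(n);f=240/np.tan(np.radians(c["fovy"]/2))
    P=c["pose"];d=P[:3,:3]@np.array([(u-c["cx"])/f,-(v-c["cy"])/f,-1]);return P[:3,3],d
def onz(n,u,v,z):
    o,d=ray(n,u,v);return (o+d*(z-o[2])/d[2])[:2]
def hsv(n):
    im=robot.snapshot(n);return im,cv2.cvtColor(im,cv2.COLOR_RGB2HSV)
def blobs(H,lo,hi,amin=25,close=0):
    m=cv2.inRange(H,np.array(lo),np.array(hi))
    if close:m=cv2.morphologyEx(m,cv2.MORPH_CLOSE,np.ones((close,close)))
    cs,_=cv2.findContours(m,cv2.RETR_EXTERNAL,cv2.CHAIN_APPROX_NONE)
    return [c for c in cs if cv2.contourArea(c)>amin]
def rect(n,c,z):
    w=np.array([onz(n,p[0][0],p[0][1],z) for p in c])
    (x,y),(a,b),t=cv2.minAreaRect((w*1000).astype(np.float32))
    if a<b:a,b,t=b,a,t+90
    return np.round([x,y,a,b,t],1)   # mm, long, short, angle of long side deg
def yawof():
    q=robot.read_state()["eef_rot"];from scipy.spatial.transform import Rotation as R
    return R.from_quat(q,scalar_first=True)
def go(x,y,z,yaw=None):
    """units of shift (tool axes now) and turn to reach world xyz (m), tool down with tool-x at yaw deg"""
    from scipy.spatial.transform import Rotation as R
    s=robot.read_state();r=yawof();d=r.inv().apply(np.array([x,y,z])-s["ee_pos"])/.15
    if yaw is None:w=np.zeros(3)
    else:
        T=R.from_euler("z",yaw,degrees=True)*R.from_euler("x",180,degrees=True);w=(r.inv()*T).as_rotvec()/.5
    print("shift",np.round(d,3),"turn",np.round(w,3))
E
python3 - <<'E'
from h import *
im,H=hsv("top")
for name,lo,hi,z,cl in [("orange",(3,150,120),(14,255,255),.03,7),("yellow",(22,120,120),(32,255,255),.122,0),("green",(45,100,60),(75,255,255),.02,0),("wood",(12,60,120),(22,170,255),.02,0),("greenline",(40,30,30),(85,255,200),.076,0)]:
    print(name)
    for c in blobs(H,lo,hi,15,cl):
        x,y,w,h=cv2.boundingRect(c)
        if 100<x<520 and 115<y<360:print((x+w//2,y+h//2),cv2.contourArea(c),rect("top",c,z))
cv2.imwrite("pics/crop1.png",cv2.resize(im[120:340,100:400,::-1],None,fx=2.66,fy=2.66,interpolation=cv2.INTER_CUBIC))
E
```

```text
orange
(199, 202) 99.5 [565.4 373.3  86.8  42.4 171.8]
(237, 194) 86.0 [591.  265.4  86.8  41.8  15. ]
yellow
(209, 239) 166.0 [449.7 323.2 108.   14.9  94.6]
(224, 151) 176.5 [692.7 291.2  42.2  41.1   1.6]
green
(338, 265) 179.0 [389.6 -27.   82.4  21.1 171. ]
wood
(196, 243) 250.5 [447.5 379.7 149.5  40.4  90.7]
(204, 237) 56.0 [471.5 359.1  94.1  16.   99.6]
(309, 246) 274.0 [445.1  55.8  96.7  27.   11.3]
(449, 221) 3778.5 [ 519.4 -345.8  226.7  145.5   90.3]
(198, 202) 295.5 [568.6 377.5  82.   36.1 171.7]
(237, 194) 298.5 [593.8 268.4  82.3  35.7  15.8]
(224, 151) 299.0 [720.2 307.1  58.6  56.8  90.7]
(327, 149) 3328.0 [729.7   7.6 313.9 106.1  92.5]
greenline
(338, 265) 270.0 [385.9 -24.8  86.9  27.3 170.9]
```

View pics/crop1.png

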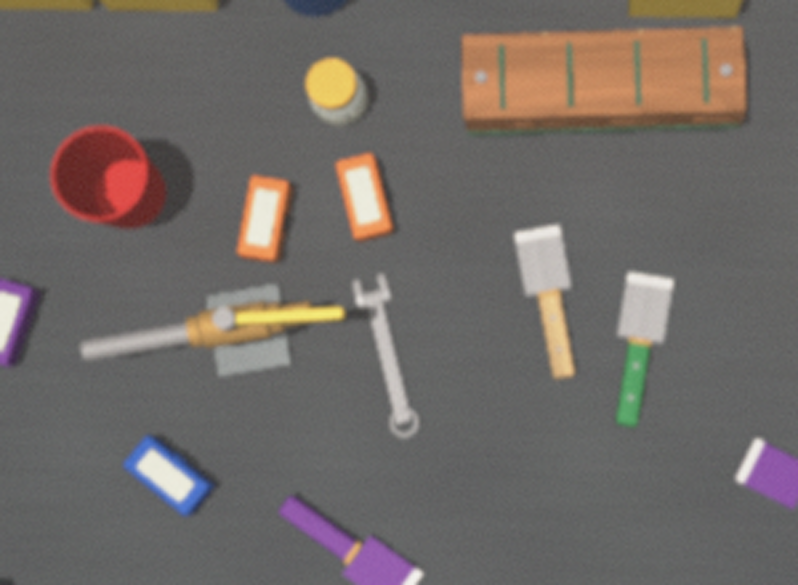

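The crop confirms the choice. The two orange cases measure 87x42 and match, while the blue and purple cases and the purple scrapers are decoys. The valve knob is at crop (223,317) with the handle tip at (343,312). The rack's green lines are at crop x = 502, 569, 637 and 704.

Run:
```python
from h import *
P=lambda a,b,z:np.round(onz("top",100+a/2.66,120+b/2.66,z)*1000,1)
print("axis",P(223,317,.122),"tip",P(343,312,.122),"pipe",P(85,350,.075),P(190,330,.075))
for n,a in dict(wood=[(537.5,229.5),(549,292),(563,376)],green=[(650,275),(641,341),(627,424)]).items():
    print(n,P(*a[0],.0115),P(*a[1],.0115),P(*a[2],.02))
for a,b in[((502,44),(503,108)),((569,42),(570,106)),((637,40),(639,103)),((704,38),(707,102))]:print("line",P(*a,.076),P(*b,.076))
print("rack front corners",P(463,122,.076),P(745,113,.076))
im,H=hsv("top")
cv2.imwrite("pics/crop2.png",cv2.resize(im[110:280,395:545,::-1],None,fx=3.5,fy=3.5,interpolation=cv2.INTER_CUBIC))
go(.40,-.52,.3,0)
```

```text
axis [447.2 390.9] tip [453.7 269.5] pipe [416.  544.3] [438.2 435.8]
wood [559.2  76.8] [490.5  63.3] [398.6  46.9]
green [510.5 -46.4] [438.2 -37.1] [347.8 -22.4]
line [747.7 115.6] [678.2 113.4]
line [750.8  44.4] [681.2  42.5]
line [753.8 -28. ] [685.3 -30.6]
line [756.8 -99.3] [ 687.2 -102.6]
rack front corners [662.6 155.5] [ 675.8 -142.9]
shift [ 1.38  -0.348 -0.461] turn [-0.002  0.     0.67 ]
```

View pics/crop2.png

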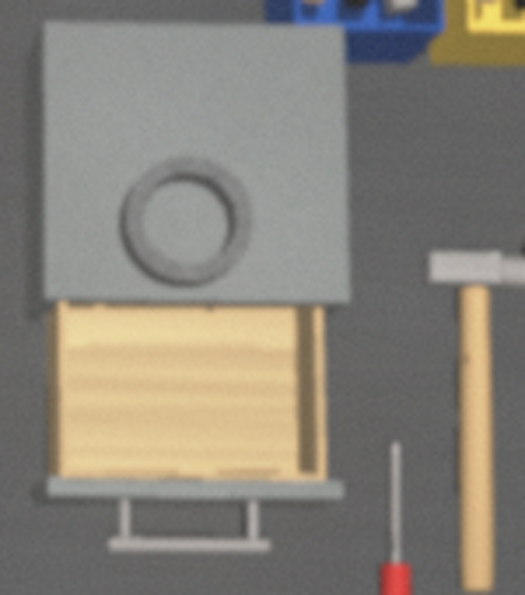

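The drawer is open between crop rows 300 and 480, with its front panel at row 489 and the handle bar at row 545. The bystanders are clear of it. I'll start by moving towards the valve.

```bash
python3 -m crank '[[0.69,-0.174,-0.46,0,0,0.67,1],[0.69,-0.174,-0.46,0,0,0.67,1],[0.69,-0.174,-0.46,0,0,0.67,1],[0.69,-0.174,-0.46,0,0,0.67,1],[0.69,-0.174,-0.46,0,0,0.67,1]]' 30
python3 - <<'E'
from h import *
go(.484,.296,.3,0)
P=lambda a,b,z:np.round(onz("top",395+a/3.5,110+b/3.5,z)*1000,1)
print("panel top (mid thickness)",P(48,489,.086),P(344,490,.086)," bar",P(109,545,.067),P(270,545,.067)," chestfront",P(45,299,.1),P(348,301,.1), "inner",P(60,478,.078),P(313,475,.078))
E
```

```text
time: 0.82
ee_pos: [0.3095, -0.5793, 0.2994]
eef_rot: [-0.0, 1.0, -0.001, -0.001]
force: [-0.8, -0.3, 0.8]
opening: -0.0002
grip_force: 0.0
shift [ 1.156 -5.837  0.   ] turn [-0.002  0.002 -0.002]
panel top (mid thickness) [ 429.  -220.5] [ 430.9 -453.3]  bar [ 386.8 -271.7] [ 388.2 -399.5]  chestfront [ 577.9 -216.8] [ 579.1 -455.4] inner [ 438.6 -231.4] [ 443.3 -431.5]
```

```bash
for i in 1; do python3 -m crank '[[0.6,-1,0,0,0,0,1],[0.6,-1,0,0,0,0,1],[0.6,-1,0,0,0,0,1],[0.6,-1,0,0,0,0,1]]' >/dev/null
python3 -m crank '[[0.4,-1,0,0,0,0,1],[0.4,-1,0,0,0,0,1],[0.4,-1,0,0,0,0,1],[0.4,-1,0,0,0,0,1]]' >/dev/null
python3 -m crank '[[0,-1,0,0,0,0,1],[0,-1,0,0,0,0,1],[0,-1,0,0,0,0,1],[0,-1,0,0,0,0,1]]' >/dev/null
python3 -m crank '[[0,-1,0,0,0,0,1],[0,-1,0,0,0,0,1],[0,-1,0,0,0,0,1],[0,-1,0,0,0,0,1]]' >/dev/null
python3 -m crank '[[0.1,-1,0,0,0,0,1],[0.1,-1,0,0,0,0,1],[0.1,-1,0,0,0,0,1],[0.1,-1,0,0,0,0,1]]' >/dev/null
python3 -m crank '[[0.06,-0.84,0,0,0,0,1],[0.06,-0.84,0,0,0,0,1],[0.06,-0.84,0,0,0,0,1],[0.06,-0.84,0,0,0,0,1]]'; done
python3 - <<'E'
from h import *
go(.484,.296,.099,0)
E
```

```text
time: 3.82
ee_pos: [0.4864, 0.2946, 0.2997]
eef_rot: [0.001, 1.0, -0.001, -0.0]
force: [-0.3, -0.2, -0.1]
opening: 0.0001
grip_force: 0.0
shift [-0.015 -0.011  1.338] turn [ 0.002  0.001 -0.006]
```

```bash
python3 -m crank '[[-0.015,-0.01,0.5,0,0,0,1],[-0.015,-0.01,0.94,0,0,0,1],[-0.015,-0.01,0.94,0,0,0,1],[-0.015,-0.01,0.94,0,0,0,1]]' >/dev/null
python3 -m crank '[[0,0,0.2,0,0,0,1],[0,0,0.4,0,0,0,1],[0,0,0.4,0,0,0,1],[0,0,0.4,0,0,0,1]]'
python3 -m crank '[[-0.08,-0.007,0,0,0,0,1],[-0.18,0,0,0,0,0,1],[-0.28,0.013,0,0,0,0,1],[-0.36,0,0,0,0,0,1],[-0.45,-0.02,0,0,0,0,1],[-0.53,-0.05,0,0,0,0,1],[-0.6,-0.09,0,0,0,0,1],[-0.67,-0.14,0,0,0,0,1],[-0.73,-0.2,0,0,0,0,1],[-0.73,-0.2,0,0,0,0,1]]'
python3 - <<'E'
from h import *
im,H=hsv("top")
for c in blobs(H,(22,120,120),(32,255,255),15):
    x,y,w,h=cv2.boundingRect(c)
    if 130<x<260 and 180<y<360:print((x,y,w,h),cv2.contourArea(c),rect("top",c,.122))
cv2.imwrite("pics/v1.png",cv2.resize(im[150:350,100:300,::-1],None,fx=2.5,fy=2.5))
go(.3557,.358,.099,0)
E
```

```text
time: 4.82
ee_pos: [0.4842, 0.2992, 0.1018]
eef_rot: [-0.001, 1.0, -0.0, 0.001]
force: [-0.2, 0.0, 1.5]
opening: 0.0001
grip_force: 0.0
time: 6.08
ee_pos: [0.3723, 0.3296, 0.0993]
eef_rot: [-0.0, 1.0, 0.001, -0.0]
force: [0.0, -0.8, -0.6]
opening: -0.0003
grip_force: 0.0
shift [-0.113 -0.192  0.002] turn [0.    0.001 0.002]
```

View pics/v1.png

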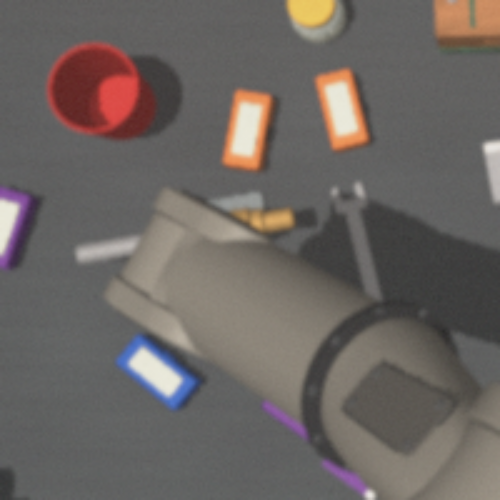

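The arm hides the handle, but the handle has left its old position: the bare brass is now visible at crop (270,218). I'll keep going until it reaches the stop.

```bash
python3 -m crank '[[-0.03,-0.05,0,0,0,0,1],[-0.065,-0.09,0,0,0,0,1],[-0.09,-0.13,0,0,0,0,1],[-0.105,-0.17,0,0,0,0,1],[-0.105,-0.17,0,0,0,0,1]]'
python3 -m crank '[[-0.01,-0.03,0,0,0,0,1],[-0.015,-0.06,0,0,0,0,1],[-0.015,-0.06,0,0,0,0,1]]'
python3 - <<'E'
from h import *
im,H=hsv("side")
for c in blobs(H,(22,120,120),(32,255,255),15):
    x,y,w,h=cv2.boundingRect(c)
    if 150<x<320 and 230<y<400:print((x,y,w,h),cv2.contourArea(c),rect("side",c,.122))
E
```

```text
time: 6.75
ee_pos: [0.358, 0.3531, 0.0992]
eef_rot: [0.001, 1.0, -0.0, 0.0]
force: [4.6, -10.7, 5.4]
opening: -0.0
grip_force: 5.6
time: 7.12
ee_pos: [0.3576, 0.3543, 0.0986]
eef_rot: [0.007, 1.0, -0.003, -0.0]
force: [13.0, -54.5, 31.4]
opening: -0.0002
grip_force: 28.5
(221, 296, 37, 23) 249.0 [372.6 385.1 118.2  22.5  10.4]
(185, 246, 18, 14) 134.5 [637.7 331.2  60.   46.4 168.9]
```

At the stop: the force rose to 54 N and the handle now points along -169.6°, square to the pipe. Next I'll retract and look again.

```bash
python3 -m crank '[[0,0.2,0,0,0,0,1],[0,0.25,0,0,0,0,1],[0,0.25,-1,0,0,0,1],[0,0.25,-1,0,0,0,1],[0,0.25,-1,0,0,0,-1]]'>/dev/null
python3 -m crank '[[0.5,0.8,0,0,0,0,-1],[0.5,0.8,0,0,0,0,-1],[0.5,0.8,0,0,0,0,-1],[0.5,0.8,0,0,0,0,-1]]'
python3 -m crank '[[0.2,0.8,0,0,0,0.3,-1],[0.2,0.8,0,0,0,0.3,-1],[0.2,0.8,0,0,0,0.3,-1],[0.2,0.8,0,0,0,0.3,-1]]'
python3 - <<'E'
from h import *
im,H=hsv("top")
for c in blobs(H,(22,120,120),(32,255,255),15):
    x,y,w,h=cv2.boundingRect(c)
    if 130<x<260 and 180<y<360:print((x,y,w,h),cv2.contourArea(c),rect("top",c,.122))
for c in blobs(H,(12,60,120),(22,170,255),60):
    x,y,w,h=cv2.boundingRect(c)
    if 290<x<360 and 200<y<300:print("wood",(x,y,w,h),cv2.contourArea(c),rect("top",c,.02))
cv2.imwrite("pics/w1.png",cv2.resize(im[140:300,150:390,::-1],None,fx=3.3,fy=3.3,interpolation=cv2.INTER_CUBIC))
go(.466,.0587,.12,10.5)
E
```

```text
time: 8.3
ee_pos: [0.4307, 0.2058, 0.2494]
eef_rot: [-0.0, 1.0, -0.001, 0.0]
force: [-0.1, 0.4, -0.2]
opening: 0.0855
grip_force: 0.0
time: 8.8
ee_pos: [0.4601, 0.0875, 0.2494]
eef_rot: [-0.0, 0.997, -0.074, -0.0]
force: [0.3, 0.4, 0.3]
opening: 0.0853
grip_force: 0.0
(183, 244, 11, 40) 151.0 [381.6 377.4 106.8  14.   10.4]
shift [0.068 0.186 0.863] turn [-0.001 -0.    -0.661]
```

View pics/w1.png

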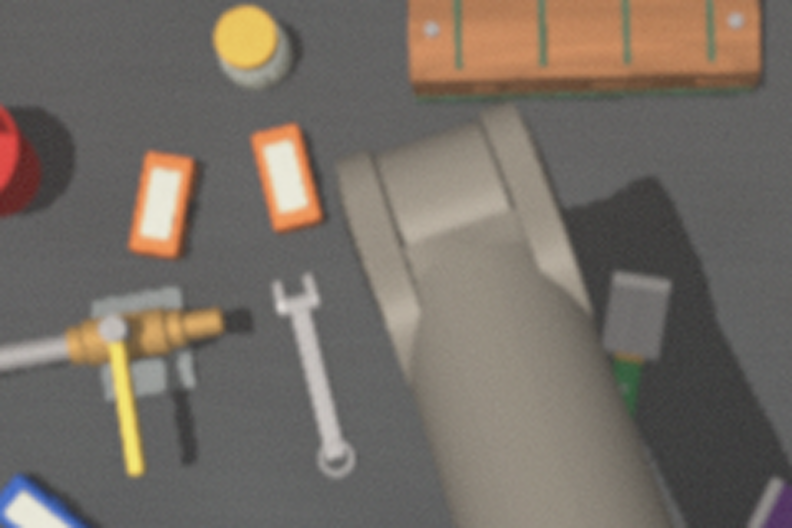

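The valve is shut and square to its pipe: knob (112,328), tip (135,472) in the crop. The cases, wrench and green scraper have not moved. The wood scraper is hidden under the arm, so I'll check it from the side camera.

```bash
python3 -m crank '[[0.068,0.186,0,0,0,-0.66,-1],[0.068,0.186,0,0,0,-0.66,-1],[0.068,0.186,0.4,0,0,-0.66,-1],[0.068,0.186,0.6,0,0,-0.66,-1],[0.068,0.186,0.6,0,0,-0.66,-1]]'
python3 - <<'E'
from h import *
im,H=hsv("side")
for c in blobs(H,(12,60,100),(24,190,255),30):
    x,y,w,h=cv2.boundingRect(c)
    if 280<x<360 and 230<y<300:print("wood",(x,y,w,h),cv2.contourArea(c),rect("side",c,.01))
cv2.imwrite("pics/s1.png",cv2.resize(im[210:310,250:390,::-1],None,fx=5,fy=5,interpolation=cv2.INTER_CUBIC))
go(.466,.0587,.003,10.5)
E
```

```text
time: 9.48
ee_pos: [0.4649, 0.058, 0.1578]
eef_rot: [-0.0, 0.996, 0.091, -0.002]
force: [0.3, -0.5, 0.7]
opening: 0.0854
grip_force: 0.0
wood (297, 257, 31, 19) 239.0 [445.6  57.5 103.4  42.6   9.7]
shift [ 0.002 -0.004  1.043] turn [-0.001  0.003 -0.002]
```

View pics/s1.png

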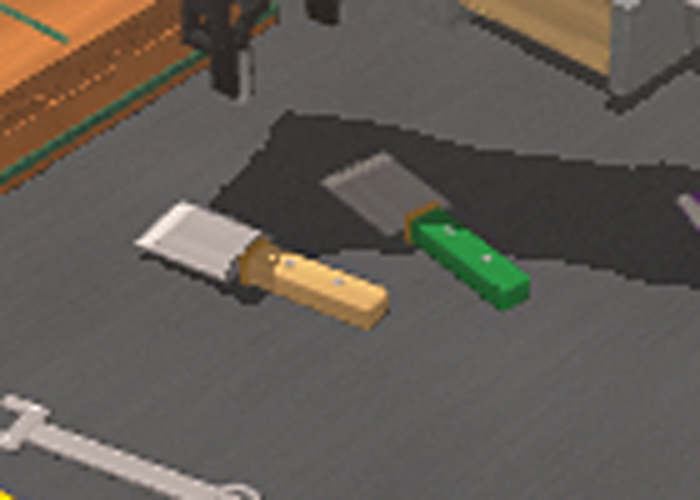

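The wood scraper hasn't moved. I'll descend and grip.

```bash
python3 -m crank '[[0,0,0.4,0,0,0,-1],[0,0,0.7,0,0,0,-1],[0,0,1,0,0,0,-1],[0,0,1,0,0,0,-1],[0,0,1,0,0,0,-1]]' 80
python3 -m crank '[[0,0,0.02,0,0,0,1],[0,0,0.02,0,0,0,1],[0,0,0.02,0,0,0,1],[0,0,0.02,0,0,0,1],[0,0,0.02,0,0,0,1],[0,0,0.02,0,0,0,1]]' 80
python3 -m crank '[[0,0,-0.3,0,0,0,1],[0,0,-0.6,0,0,0,1],[0,0,-0.6,0,0,0,1],[0,0,-0.6,0,0,0,1]]'
python3 - <<'E'
from h import *
go(.466,.0587,.044,2.4)
for n in("side",):
    im,H=hsv(n);cv2.imwrite("pics/g1.png",cv2.resize(im[170:310,230:400,::-1],None,fx=4,fy=4,interpolation=cv2.INTER_CUBIC))
E
```

```text
time: 10.15
ee_pos: [0.4677, 0.0572, 0.0114]
eef_rot: [-0.0, 0.996, 0.09, 0.001]
force: [0.0, 0.3, 1.1]
opening: 0.0852
grip_force: 0.0
time: 10.9
ee_pos: [0.4667, 0.0566, 0.0071]
eef_rot: [-0.0, 0.996, 0.09, 0.0]
force: [-4.1, -0.5, 17.5]
opening: 0.0221
grip_force: 78.3
time: 11.4
ee_pos: [0.466, 0.0563, 0.0961]
eef_rot: [0.0, 0.996, 0.09, -0.0]
force: [-1.0, 0.3, -1.6]
opening: 0.0217
grip_force: 80.1
shift [ 0.003 -0.016  0.347] turn [0.    0.    0.275]
```

View pics/g1.png

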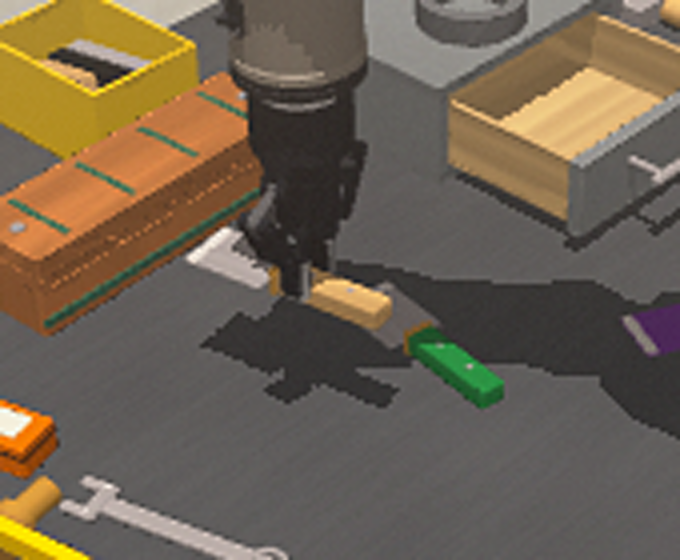

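The scraper is held and lifted. I'll use slot +36 for it, and line it up about 15 mm in front of the face.

Run:
```python
from h import *
go(.5578,.0374,.080,2.4)
```

```text
shift [0.582 0.234 0.103] turn [0.    0.002 0.276]
```

```bash
python3 -m crank '[[0.3,0.12,0.1,0,0,0.276,1],[0.58,0.234,0.22,0,0,0.276,1],[0.58,0.234,0.32,0,0,0.276,1],[0.58,0.234,0.32,0,0,0.276,1],[0.58,0.234,0.32,0,0,0.276,1]]'
python3 - <<'E'
from h import *
go(.5578,.0374,.047,2.4)
im,H=hsv("side");cv2.imwrite("pics/g2.png",cv2.resize(im[150:290,220:390,::-1],None,fx=4.7,fy=4.2,interpolation=cv2.INTER_CUBIC))
im,H=hsv("top");cv2.imwrite("pics/t2.png",cv2.resize(im[110:290,260:400,::-1],None,fx=4,fy=4,interpolation=cv2.INTER_CUBIC))
E
```

```text
time: 12.08
ee_pos: [0.5572, 0.0378, 0.0482]
eef_rot: [-0.0, 1.0, 0.021, -0.001]
force: [-0.2, 0.3, -0.9]
opening: 0.0223
grip_force: 51.4
shift [0.004 0.003 0.008] turn [-0.     0.002  0.001]
```

View pics/g2.png

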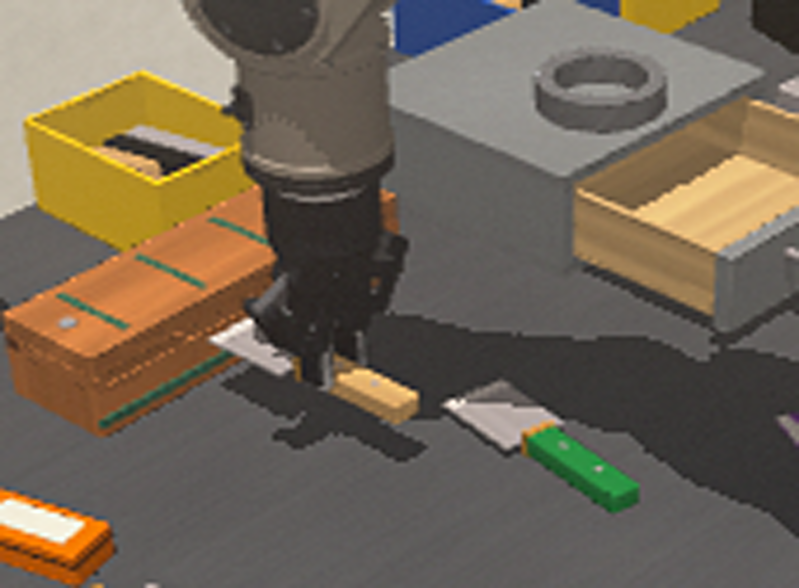

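The blade sits level-looking in front of slot 2: its front-left corner is at crop (212,340) and the handle end at about (395,410). The grip force dipped, so I'll compare these pixels with where a level scraper at this pose should appear.

```bash
cat >> h.py <<'E'
def proj(n,p):
    c=robot.camera_model(n);f=240/np.tan(np.radians(c["fovy"]/2));P=c["pose"]
    q=P[:3,:3].T@(np.array(p)-P[:3,3]);return np.array([c["cx"]+f*q[0]/-q[2],c["cy"]-f*q[1]/-q[2]])
E
python3 - <<'E'
from h import *
s=robot.read_state();print(s["grip_force"],s["opening"],s["ee_pos"])
t=s["ee_pos"];a=np.radians(2.4);ex=np.array([np.cos(a),np.sin(a),0]);ey=np.array([-np.sin(a),np.cos(a),0]);ez=np.array([0,0,1])
O=t+.0245*ex;O[2]+=.003
for nm,p in dict(frontleft=(.07,.025,0),endtopL=(-.095,.012,.01),endtopR=(-.095,-.012,.01),endbotL=(-.095,.012,-.01),endbotR=(-.095,-.012,-.01)).items():
    u=proj("side",O+p[0]*ex+p[1]*ey+p[2]*ez);print(nm,np.round((u-[220,150])*[4.7,4.2],0))
E
```

```text
83.73103022575378 0.02163112518626192 [0.55786849 0.03779269 0.04895742]
frontleft [207. 337.]
endtopL [395. 402.]
endtopR [420. 387.]
endbotL [396. 424.]
endbotR [421. 409.]
```

The pose is level and matches the prediction to about a pixel. I'll insert it.

```bash
python3 -m crank '[[0,0,0.01,0,0,0,1],[0.1,0,0.01,0,0,0,1],[0.2,0,0.01,0,0,0,1],[0.3,0,0.01,0,0,0,1],[0.3,0,0.01,0,0,0,1]]'
python3 -m crank '[[0.07,0,0,0,0,0,1],[0.14,0,0,0,0,0,1],[0.21,0,0,0,0,0,1],[0.23,0,0,0,0,0,1],[0.23,0,0,0,0,0,1]]'
python3 -m crank '[[0.02,0,0,0,0,0,1],[0.04,0,0,0,0,0,1],[0.04,0,0,0,0,0,1]]'
```

```text
time: 12.8
ee_pos: [0.6044, 0.0395, 0.0467]
eef_rot: [-0.0, 1.0, 0.021, 0.0]
force: [-0.6, -0.1, -1.3]
opening: 0.0217
grip_force: 83.4
time: 13.42
ee_pos: [0.6376, 0.0409, 0.0467]
eef_rot: [-0.0, 1.0, 0.021, -0.0]
force: [-0.3, 0.5, -1.3]
opening: 0.0217
grip_force: 83.4
time: 13.8
ee_pos: [0.6438, 0.0411, 0.0469]
eef_rot: [-0.0, 1.0, 0.021, 0.0]
force: [0.3, 0.3, -1.7]
opening: 0.0219
grip_force: 83.4
```

```bash
python3 -m crank '[[0.02,0,0,0,0,0,1],[0.04,0,0,0,0,0,1],[0.04,0,0,0,0,0,1]]'
python3 -m crank '[[0.02,0,0,0,0,0,1],[0.04,0,0,0,0,0,1],[0.04,0,0,0,0,0,1]]'
```

```text
time: 14.18
ee_pos: [0.6451, 0.0411, 0.0457]
eef_rot: [0.001, 1.0, 0.021, -0.005]
force: [-25.5, -0.8, 11.8]
opening: 0.0216
grip_force: 85.2
time: 14.55
ee_pos: [0.6452, 0.041, 0.0446]
eef_rot: [0.001, 1.0, 0.021, -0.01]
force: [-58.3, -1.3, 31.9]
opening: 0.0216
grip_force: 87.7
```

Contact came at x=0.645 with 58 N, so the handle is against the face. I'll relax, lower 3 mm, release, lift and look.

```bash
python3 -m crank '[[-0.04,0,0,0,0,0,1],[-0.045,0,0.015,0,0,0,1],[-0.045,0,0.015,0,0,0,0.3],[-0.045,0,0.015,0,0,0,0.1],[-0.045,0,0.015,0,0,0,0.1]]'
python3 -m crank '[[0,0,-0.3,0,0,0,0.1],[0,0,-0.7,0,0,0,0.1],[0,0,-1,0,0,0,0.1],[0,0,-1,0,0,0,-1],[0,0,-1,0,0,0,-1]]'
python3 -m crank '[[-1,0.5,0,0,0,0,-1],[-1,0.5,0,0,0,0,-1],[-1,0.5,0,0,0,0,-1],[-1,0.5,0,0,0,0,-1]]'
python3 - <<'E'
from h import *
im,H=hsv("side");cv2.imwrite("pics/g3.png",cv2.resize(im[150:290,220:390,::-1],None,fx=4.2,fy=4.2,interpolation=cv2.INTER_CUBIC))
im,H=hsv("top")
for c in blobs(H,(12,60,120),(22,170,255),30):
    x,y,w,h=cv2.boundingRect(c)
    if 280<x<380 and 140<y<300:print("wood",(x,y,w,h),cv2.contourArea(c),rect("top",c,.05))
for c in blobs(H,(45,100,60),(75,255,255),30):print("green",cv2.boundingRect(c),rect("top",c,.02))
go(.4189,-.034,.15,-8.4)
E
```

```text
time: 15.18
ee_pos: [0.6492, 0.0413, 0.0448]
eef_rot: [-0.0, 1.0, 0.021, 0.0]
force: [0.2, -0.2, 0.4]
opening: 0.0386
grip_force: 0.0
time: 15.8
ee_pos: [0.6487, 0.0412, 0.1943]
eef_rot: [0.0, 1.0, 0.021, 0.0]
force: [0.8, 0.1, -0.8]
opening: 0.0731
grip_force: 0.0
time: 16.3
ee_pos: [0.4992, -0.0418, 0.1936]
eef_rot: [0.0, 1.0, 0.02, -0.001]
force: [0.4, -0.2, 0.9]
opening: 0.0849
grip_force: 0.0
shift [-0.551 -0.062  0.294] turn [-0.     0.001  0.376]
```

View pics/g3.png

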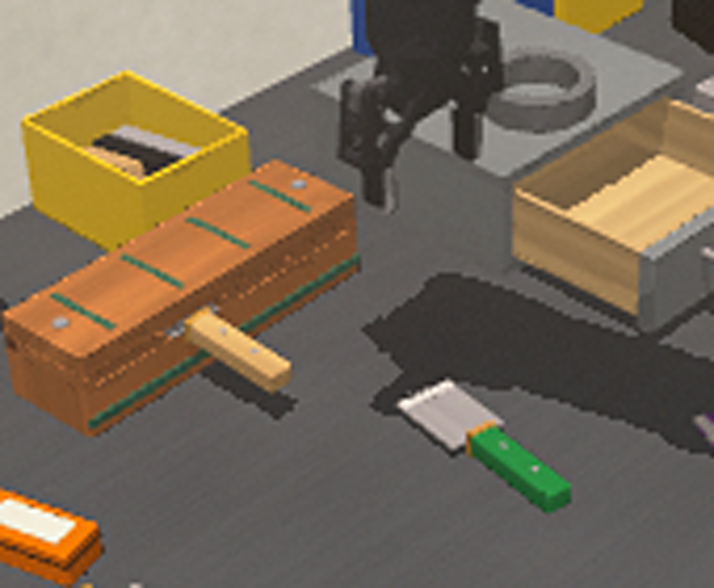

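The wood scraper is in slot +36, with its handle sagging slightly and maybe a sliver of blade at crop (185,325). I'll push it home from behind later. Green hasn't moved: its end is at px (355.7,266), against (355.6,267) before.

```bash
python3 -m crank '[[-0.3,-0.03,0.1,0,0,0.376,-1],[-0.55,-0.062,0.3,0,0,0.376,-1],[-0.55,-0.062,0.5,0,0,0.376,-1],[-0.55,-0.062,0.6,0,0,0.376,-1],[-0.55,-0.062,0.6,0,0,0.376,-1]]'
python3 - <<'E'
from h import *
go(.4189,-.034,.006,-8.4)
E
```

```text
time: 17.02
ee_pos: [0.419, -0.0334, 0.1034]
eef_rot: [-0.0, 0.997, -0.072, -0.001]
force: [0.7, -0.6, 1.2]
opening: 0.0851
grip_force: 0.0
shift [0.002 0.004 0.649] turn [-0.     0.006  0.003]
```

```bash
python3 -m crank '[[0,0,0.3,0,0,0,-1],[0,0,0.5,0,0,0,-1],[0,0,0.63,0,0,0,-1],[0,0,0.63,0,0,0,-1]]'
python3 -m crank '[[0,0,0,0,0,0,1],[0,0,0,0,0,0,1],[0,0,0,0,0,0,1],[0,0,0,0,0,0,1],[0,0,0,0,0,0,1],[0,0,0,0,0,0,1]]' 80
python3 -m crank '[[0,0,-0.3,0,0,0,1],[0,0,-0.6,0,0,0,1],[0,0,-0.6,0,0,0,1],[0,0,-0.6,0,0,0,1]]'
python3 - <<'E'
from h import *
go(.5637,-.1055,.047,2.4)
E
```

```text
time: 17.52
ee_pos: [0.4192, -0.0336, 0.0094]
eef_rot: [-0.0, 0.997, -0.073, -0.001]
force: [-0.4, 0.4, 0.7]
opening: 0.0853
grip_force: 0.0
time: 18.27
ee_pos: [0.4197, -0.034, 0.0109]
eef_rot: [-0.0, 0.997, -0.073, 0.001]
force: [-4.2, 1.1, 21.2]
opening: 0.0215
grip_force: 77.7
time: 18.77
ee_pos: [0.4191, -0.0342, 0.1]
eef_rot: [0.0, 0.997, -0.073, 0.0]
force: [0.4, 0.2, -2.0]
opening: 0.0212
grip_force: 80.6
shift [1.023 0.33  0.353] turn [ 0.    -0.001 -0.377]
```

```bash
python3 -m crank '[[0.4,0.13,0,0,0,-0.377,1],[0.8,0.26,0,0,0,-0.377,1],[0.99,0.33,0.15,0,0,-0.377,1],[0.99,0.33,0.32,0,0,-0.377,1],[0.99,0.33,0.32,0,0,-0.377,1],[0.99,0.33,0.32,0,0,-0.377,1]]'
python3 - <<'E'
from h import *
go(.5678,-.1072,.051,2.4)
s=robot.read_state();t=s["ee_pos"];a=np.radians(2.4);ex=np.array([np.cos(a),np.sin(a),0]);ey=np.array([-np.sin(a),np.cos(a),0]);ez=np.array([0,0,1])
O=t+.021*ex;O[2]-=.001
im,H=hsv("side");cv2.imwrite("pics/g4.png",cv2.resize(im[150:270,260:380,::-1],None,fx=5,fy=5,interpolation=cv2.INTER_CUBIC))
for nm,p in dict(frontleft=(.07,.025,0),endtopL=(-.095,.012,.01),endtopR=(-.095,-.012,.01),endbotL=(-.095,.012,-.01)).items():
    u=proj("side",O+p[0]*ex+p[1]*ey+p[2]*ez);print(nm,np.round((u-[260,150])*5,0))
E
```

```text
time: 19.52
ee_pos: [0.5586, -0.1043, 0.052]
eef_rot: [-0.0, 1.0, 0.021, -0.0]
force: [0.8, -0.1, -1.3]
opening: 0.0215
grip_force: 80.5
shift [0.061 0.022 0.007] turn [-0.001  0.002  0.001]
frontleft [181. 313.]
endtopL [380. 383.]
endtopR [404. 366.]
endbotL [380. 408.]
```

View pics/g4.png

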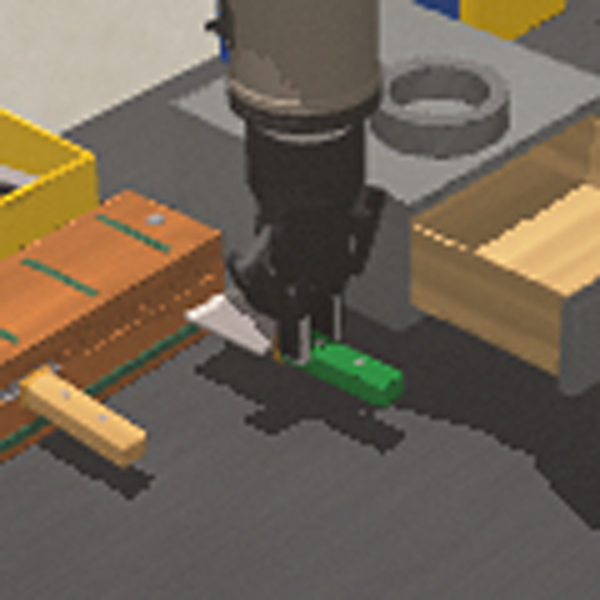

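Green matches the level prediction to within about 1.5 px. I'll insert it into slot -108.

```bash
python3 -m crank '[[0.06,0.015,0.01,0,0,0,1],[0.06,0.015,0.01,0,0,0,1],[0.16,0.015,0.01,0,0,0,1],[0.26,0.015,0.01,0,0,0,1],[0.36,0.015,0.01,0,0,0,1],[0.36,0.015,0.01,0,0,0,1]]'
python3 -m crank '[[0.07,0,0,0,0,0,1],[0.14,0,0,0,0,0,1],[0.21,0,0,0,0,0,1],[0.23,0,0,0,0,0,1],[0.23,0,0,0,0,0,1]]'
python3 -m crank '[[0.02,0,0,0,0,0,1],[0.04,0,0,0,0,0,1],[0.04,0,0,0,0,0,1]]'
python3 -m crank '[[0.02,0,0,0,0,0,1],[0.04,0,0,0,0,0,1],[0.04,0,0,0,0,0,1]]'
```

```text
time: 20.32
ee_pos: [0.6143, -0.1042, 0.0504]
eef_rot: [-0.0, 1.0, 0.021, 0.0]
force: [-0.2, -0.6, -1.3]
opening: 0.0216
grip_force: 80.5
time: 20.95
ee_pos: [0.6475, -0.1031, 0.0504]
eef_rot: [-0.0, 1.0, 0.021, -0.0]
force: [-0.6, -0.6, -2.0]
opening: 0.0211
grip_force: 80.5
time: 21.32
ee_pos: [0.6536, -0.1029, 0.0506]
eef_rot: [-0.0, 1.0, 0.021, 0.0]
force: [-0.5, 0.4, -1.2]
opening: 0.0213
grip_force: 80.5
time: 21.7
ee_pos: [0.656, -0.103, 0.0496]
eef_rot: [0.0, 1.0, 0.021, -0.004]
force: [-19.8, -0.1, 7.3]
opening: 0.0214
grip_force: 81.6
```

```bash
python3 -m crank '[[0.02,0,0,0,0,0,1],[0.02,0,0,0,0,0,1]]'
python3 -m crank '[[-0.03,0,0,0,0,0,1],[-0.04,0,0.015,0,0,0,1],[-0.04,0,0.015,0,0,0,0.3],[-0.04,0,0.015,0,0,0,0.1],[-0.04,0,0.015,0,0,0,0.1]]'
python3 -m crank '[[0,0,-0.3,0,0,0,0.1],[0,0,-0.7,0,0,0,0.1],[-0.3,0,-0.7,0,0,0,0.1],[-0.7,0,-0.7,0,0,0,1],[-0.98,0,-0.7,0,0,0,1],[-0.98,0,-0.7,0,0,0,1],[-0.98,0,-0.4,0,0,0,1],[-0.98,0,0.05,0,0,0,1],[-0.98,0,0.05,0,0,0,1]]'
python3 -m crank '[[0.1,0,0,0,0,0,1],[0.2,0,0,0,0,0,1],[0.28,0,0,0,0,0,1],[0.32,0,0,0,0,0,1],[0.32,0,0,0,0,0,1]]'
```

```text
time: 21.95
ee_pos: [0.6561, -0.1031, 0.049]
eef_rot: [0.0, 1.0, 0.021, -0.006]
force: [-34.3, 0.6, 17.5]
opening: 0.0214
grip_force: 82.6
time: 22.58
ee_pos: [0.6569, -0.1027, 0.0485]
eef_rot: [-0.0, 1.0, 0.021, 0.0]
force: [0.1, -0.3, 0.8]
opening: 0.0382
grip_force: 0.0
time: 23.7
ee_pos: [0.5078, -0.1084, 0.0379]
eef_rot: [-0.001, 1.0, 0.021, -0.003]
force: [-0.1, -0.1, 0.6]
opening: 0.0001
grip_force: 0.0
time: 24.32
ee_pos: [0.5579, -0.1069, 0.0411]
eef_rot: [-0.0, 1.0, 0.021, 0.0]
force: [-0.7, 0.5, -0.3]
opening: -0.0001
grip_force: 0.0
```

```bash
python3 -m crank '[[0.04,0,0.02,0,0,0,1],[0.06,0,0.02,0,0,0,1],[0.06,0,0.02,0,0,0,1]]'
python3 -m crank '[[0.03,0,0,0,0,0,1],[0.06,0,0,0,0,0,1],[0.06,0,0,0,0,0,1]]'
```

```text
time: 24.7
ee_pos: [0.5667, -0.1066, 0.0377]
eef_rot: [-0.0, 1.0, 0.021, -0.0]
force: [0.4, -0.2, -0.5]
opening: -0.0002
grip_force: 0.0
time: 25.08
ee_pos: [0.5713, -0.1065, 0.0369]
eef_rot: [-0.0, 1.0, 0.021, -0.004]
force: [-23.0, 0.6, 14.5]
opening: 0.0001
grip_force: 11.8
```

Contact at x=0.571 with 23 N puts the shoulder at 0.677, so green is home. Now the same push on the wood one, where I expect contact near 0.565.

```bash
python3 -m crank '[[-0.2,0,0,0,0,0,1],[-0.3,0,0,0,0,0,1],[-0.3,-0.4,0,0,0,0,1],[-0.3,-0.7,0,0,0,0,1],[-0.3,-0.96,0,0,0,0,1],[-0.3,-0.96,0,0,0,0,1]]'
python3 -m crank '[[0.1,0,0,0,0,0,1],[0.2,0,0,0,0,0,1],[0.26,0,0,0,0,0,1],[0.26,0,0,0,0,0,1]]'
python3 -m crank '[[0.02,0,0,0,0,0,1],[0.04,0,0,0,0,0,1],[0.06,0,0,0,0,0,1],[0.06,0,0,0,0,0,1]]'
```

```text
time: 25.82
ee_pos: [0.5249, 0.0393, 0.0382]
eef_rot: [-0.001, 1.0, 0.024, 0.001]
force: [0.2, -0.6, -0.7]
opening: 0.0002
grip_force: 0.0
time: 26.32
ee_pos: [0.5639, 0.0369, 0.0375]
eef_rot: [0.0, 1.0, 0.021, -0.0]
force: [-0.4, 0.3, -0.0]
opening: -0.0002
grip_force: 0.0
time: 26.82
ee_pos: [0.5655, 0.0371, 0.0363]
eef_rot: [0.001, 1.0, 0.021, -0.007]
force: [-36.4, -1.0, 22.0]
opening: 0.0001
grip_force: 18.6
```

Both scrapers are home. Next come the cases: back off, rise, and measure them again.

```bash
python3 -m crank '[[-0.2,0,0,0,0,0,1],[-0.3,0,-0.3,0,0,0,1],[-0.3,0,-0.9,0,0,0,-1],[-0.3,0,-0.9,0,0,0,-1],[-0.3,0,-0.9,0,0,0,-1]]'
python3 - <<'E'
from h import *
im,H=hsv("top")
for c in blobs(H,(3,150,120),(14,255,255),30,7):
    x,y,w,h=cv2.boundingRect(c)
    if x<300:print("case",(x,y,w,h),rect("top",c,.03))
go(.591,.2654,.12,15)
E
```

```text
time: 27.45
ee_pos: [0.5288, 0.0359, 0.1753]
eef_rot: [-0.0, 1.0, 0.021, 0.002]
force: [0.1, 0.1, -0.2]
opening: 0.0547
grip_force: 0.0
case (190, 187, 19, 31) [565.9 373.3  86.7  42.5 172. ]
case (227, 178, 20, 32) [591.3 265.3  87.5  40.5  15.4]
shift [ 0.484 -1.512  0.359] turn [ 0.    -0.004 -0.44 ]
```

```bash
python3 -m crank '[[0.12,-0.35,0,0,0,-0.2,-1],[0.24,-0.75,0,0,0,-0.44,-1],[0.24,-0.75,0,0,0,-0.44,-1],[0.24,-0.75,0,0,0,-0.44,-1],[0.24,-0.75,0,0,0,-0.44,-1]]'
python3 - <<'E'
from h import *
go(.591,.2654,.12,15)
E
```

```text
time: 28.12
ee_pos: [0.5584, 0.1484, 0.1722]
eef_rot: [0.0, 0.992, 0.13, -0.001]
force: [0.6, 0.7, -0.4]
opening: 0.0854
grip_force: 0.0
shift [ 0.411 -0.698  0.347] turn [ 0.001  0.002 -0.003]
```

```bash
python3 -m crank '[[0.2,-0.35,0,0,0,0,-1],[0.41,-0.698,0.1,0,0,0,-1],[0.41,-0.698,0.6,0,0,0,-1],[0.41,-0.698,0.6,0,0,0,-1],[0.41,-0.698,0.6,0,0,0,-1]]'
python3 - <<'E'
from h import *
go(.591,.2654,.008,15)
E
```

```text
time: 28.75
ee_pos: [0.5911, 0.2654, 0.0831]
eef_rot: [0.0, 0.992, 0.13, -0.001]
force: [0.2, 0.1, 1.0]
opening: 0.0854
grip_force: 0.0
shift [-0.    -0.001  0.501] turn [ 0.001  0.002 -0.003]
```

```bash
python3 -m crank '[[0,0,0.3,0,0,0,-1],[0,0,0.5,0,0,0,-1],[0,0,0.5,0,0,0,-1],[0,0,0.5,0,0,0,1],[0,0,0.5,0,0,0,1],[0,0,0.5,0,0,0,1],[0,0,0.5,0,0,0,1],[0,0,0.5,0,0,0,1]]' 70
python3 -m crank '[[0,0,-0.3,0,0,0,1],[0,0,-0.6,0,0,0,1],[0,0,-1,0,0,0,1],[0,0,-1,0,0,0,1],[0,0,-1,0,0,0,1]]'
python3 - <<'E'
from h import *
go(.505,-.286,.16,0.4)
E
```

```text
time: 29.75
ee_pos: [0.5919, 0.2672, 0.0098]
eef_rot: [-0.0, 0.991, 0.131, 0.001]
force: [-3.1, -2.3, 15.5]
opening: 0.0407
grip_force: 70.7
time: 30.38
ee_pos: [0.5908, 0.2667, 0.158]
eef_rot: [0.0, 0.991, 0.131, 0.0]
force: [-0.2, 0.4, -2.0]
opening: 0.0404
grip_force: 72.3
shift [-1.507  3.41  -0.013] turn [ 0.    -0.001  0.51 ]
```

```bash
python3 -m crank '[[-0.2,0.4,0,0,0,0.3,1],[-0.35,0.7,0,0,0,0.51,1],[-0.5,1,0,0,0,0.51,1],[-0.5,1,0,0,0,0.51,1],[-0.5,1,0,0,0,0.51,1]]'
python3 - <<'E'
from h import *
go(.505,-.286,.16,0.4)
E
```

```text
time: 31.0
ee_pos: [0.557, 0.1028, 0.1569]
eef_rot: [-0.0, 1.0, 0.004, -0.001]
force: [-0.1, 0.5, -1.9]
opening: 0.0403
grip_force: 72.2
shift [-0.365  2.589 -0.02 ] turn [-0.     0.003  0.001]
```

```bash
python3 -m crank '[[-0.07,0.35,0,0,0,0,1],[-0.12,0.7,0,0,0,0,1],[-0.18,1,0,0,0,0,1],[-0.18,1,0,0,0,0,1]]'
python3 -m crank '[[-0.07,0.35,0,0,0,0,1],[-0.12,0.7,0,0,0,0,1],[-0.18,1,0,0,0,0,1],[-0.18,1,0,0,0,0,1]]'
python3 -m crank '[[0,0.3,0,0,0,0,1],[0,0.59,0,0,0,0,1],[0,0.59,0,0,0,0,1],[0,0.59,0,0,0,0,1]]'
python3 - <<'E'
from h import *
im,H=hsv("side");cv2.imwrite("pics/d1.png",cv2.resize(im[100:270,290:480,::-1],None,fx=3.5,fy=3.5,interpolation=cv2.INTER_CUBIC))
go(.505,-.286,.034,0.4)
E
```

```text
time: 31.5
ee_pos: [0.5309, -0.05, 0.1572]
eef_rot: [0.0, 1.0, 0.002, -0.001]
force: [0.6, 1.0, -2.1]
opening: 0.0408
grip_force: 72.2
time: 32.0
ee_pos: [0.5053, -0.1997, 0.1572]
eef_rot: [0.0, 1.0, 0.002, -0.0]
force: [-1.2, 1.2, -1.5]
opening: 0.0407
grip_force: 72.2
time: 32.5
ee_pos: [0.5072, -0.2842, 0.1573]
eef_rot: [-0.001, 1.0, 0.005, -0.0]
force: [-0.5, 0.3, -1.1]
opening: 0.0405
grip_force: 72.2
shift [-0.014  0.014  0.823] turn [-0.002  0.001  0.006]
```

View pics/d1.png

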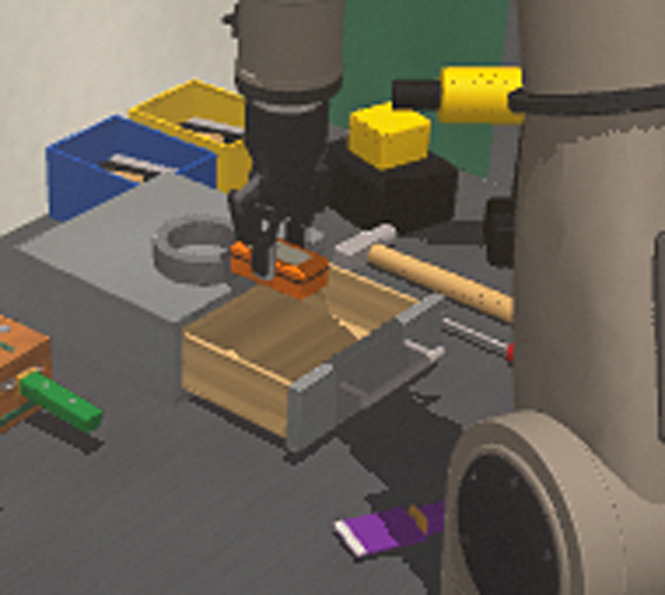

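The case is held upright over the left half of the drawer. I'll lower it, open slightly and rise.

```bash
python3 -m crank '[[-0.01,0.03,0.3,0,0,0,1],[-0.01,0.03,0.6,0,0,0,1],[-0.01,0.03,0.75,0,0,0,1],[-0.01,0.03,0.825,0,0,0,1],[-0.01,0.03,0.825,0,0,0,1]]'
python3 -m crank '[[0,0,0,0,0,0,-0.2],[0,0,0,0,0,0,-0.22],[0,0,0,0,0,0,-0.22],[0,0,0,0,0,0,-0.22]]'
python3 -m crank '[[0,0,-0.2,0,0,0,-0.22],[0,0,-0.5,0,0,0,-0.22],[0,0,-1,0,0,0,-0.22],[0,0,-1,0,0,0,-1]]'
python3 -m crank '[[0.07,-0.35,0,0,0,0,-1],[0.12,-0.7,0,0,0,0,-1],[0.18,-1,0,0,0,0,-1],[0.18,-1,0,0,0,0,-1]]'
python3 - <<'E'
from h import *
im,H=hsv("top")
for c in blobs(H,(3,150,120),(14,255,255),30,7):
    x,y,w,h=cv2.boundingRect(c)
    print("case",(x,y,w,h),rect("top",c,.03),rect("top",c,.052))
go(.566,.3733,.18,-8)
E
```

```text
time: 33.17
ee_pos: [0.5051, -0.2898, 0.0339]
eef_rot: [-0.0, 1.0, 0.004, -0.0]
force: [0.1, 0.4, -1.5]
opening: 0.0404
grip_force: 72.3
time: 33.67
ee_pos: [0.5049, -0.2909, 0.0344]
eef_rot: [0.0, 1.0, 0.004, 0.0]
force: [0.2, -0.5, 0.2]
opening: 0.0522
grip_force: 0.0
time: 34.17
ee_pos: [0.5064, -0.2917, 0.1884]
eef_rot: [0.001, 1.0, 0.003, 0.003]
force: [0.6, -0.0, -0.5]
opening: 0.0689
grip_force: 0.0
time: 34.67
ee_pos: [0.5312, -0.1368, 0.1837]
eef_rot: [-0.001, 1.0, 0.006, -0.0]
force: [-1.1, -0.9, -0.1]
opening: 0.0855
grip_force: 0.0
case (190, 187, 19, 31) [565.5 373.3  86.5  42.9 171.7] [561.7 368.7  85.3  42.3 171.7]
shift [ 0.27  -3.413  0.026] turn [-0.001  0.001  0.3  ]
```

```bash
python3 -m crank '[[0,-0.35,0,0,0,0,-1],[0,-0.7,0,0,0,0,-1],[0.09,-1,0,0,0,0,-1],[0.09,-1,0,0,0,0,-1]]' >/dev/null
python3 -m crank '[[0,-0.35,0,0,0,0,-1],[0,-0.7,0,0,0,0,-1],[0.09,-1,0,0,0,0,-1],[0.09,-1,0,0,0,0,-1]]' >/dev/null
python3 -m crank '[[0,-0.35,0,0,0,0,-1],[0,-0.7,0,0,0,0.3,-1],[0.09,-1,0,0,0,0.3,-1],[0.09,-1,0,0,0,0.3,-1]]'
python3 - <<'E'
from h import *
im,H=hsv("top")
for c in blobs(H,(3,150,120),(14,255,255),30,7):
    x,y,w,h=cv2.boundingRect(c)
    print("case",(x,y,w,h),rect("top",c,.03),rect("top",c,.052))
im,H=hsv("side")
for c in blobs(H,(3,150,120),(14,255,255),30,7):
    x,y,w,h=cv2.boundingRect(c)
    print("case side",(x,y,w,h),rect("side",c,.03))
go(.5655,.3733,.08,-8.2)
E
```

```text
time: 36.22
ee_pos: [0.5683, 0.3112, 0.1833]
eef_rot: [-0.0, 0.998, -0.07, -0.0]
force: [-0.2, -0.2, -0.2]
opening: 0.0856
grip_force: 0.0
case (423, 210, 15, 30) [ 507.6 -291.5   83.8   40.4    0.7] [ 504.6 -287.2   82.7   39.9    0.7]
case side (566, 422, 15, 22) [-358.1   91.2   65.6    4.3   90.1]
case side (617, 324, 23, 37) [-359.7 -251.2  160.5    8.4   88.9]
case side (189, 286, 27, 29) [551.6 385.  112.9  49.3 174.2]
case side (357, 197, 24, 12) [ 5.302e+02 -3.151e+02  7.750e+01  4.130e+01  3.000e-01]
case side (221, 188, 84, 66) [729.2  -4.3 371.4 176.3  92.4]
shift [-0.083 -0.432  0.688] turn [ 0.003  0.001 -0.002]
```

The first case lies in the drawer at (505,-287). Case1 is still at side px (202,300), the same as at the start. I'll grasp it.

```bash
python3 - <<'E'
import h,cv2,numpy as np
H=cv2.cvtColor(cv2.imread("pics/side0.png"),cv2.COLOR_BGR2HSV)
print([cv2.boundingRect(c) for c in h.blobs(H,(3,150,120),(14,255,255),30,7)])
E
python3 -m crank '[[-0.08,-0.3,0,0,0,0,-1],[-0.083,-0.432,0.3,0,0,0,-1],[-0.083,-0.432,0.69,0,0,0,-1],[-0.083,-0.432,0.69,0,0,0,-1],[-0.083,-0.432,0.69,0,0,0,-1]]'
python3 - <<'E'
from h import *
go(.5655,.3733,.008,-8.2)
E
```

```text
[(566, 422, 15, 22), (617, 324, 23, 37), (189, 286, 27, 29), (212, 266, 31, 21), (221, 188, 83, 66)]
time: 36.95
ee_pos: [0.5663, 0.3745, 0.0827]
eef_rot: [-0.0, 0.997, -0.072, 0.001]
force: [0.9, 0.0, 1.1]
opening: 0.0855
grip_force: 0.0
shift [-0.005  0.009  0.498] turn [-0.001 -0.003 -0.003]
```

```bash
python3 -m crank '[[0,0,0.3,0,0,0,-1],[0,0,0.5,0,0,0,-1],[0,0,0.5,0,0,0,-1],[0,0,0.5,0,0,0,1],[0,0,0.5,0,0,0,1],[0,0,0.5,0,0,0,1],[0,0,0.5,0,0,0,1],[0,0,0.5,0,0,0,1]]' 70
python3 -m crank '[[0,0,-0.3,0,0,0,1],[0,0,-0.6,0,0,0,1],[0,0,-1,0,0,0,1],[0,0,-1,0,0,0,1],[0,0,-1,0,0,0,1]]'
python3 -m crank '[[-0.1,0.35,0,0,0,-0.3,1],[-0.2,0.7,0,0,0,-0.3,1],[-0.3,1,0,0,0,-0.3,1],[-0.3,1,0,0,0,-0.3,1],[-0.3,1,0,0,0,-0.3,1]]'
python3 - <<'E'
from h import *
go(.505,-.386,.16,0.4)
E
```

```text
time: 37.95
ee_pos: [0.5657, 0.3761, 0.0076]
eef_rot: [-0.001, 0.997, -0.071, 0.001]
force: [-2.4, -2.6, 14.4]
opening: 0.0404
grip_force: 70.9
time: 38.58
ee_pos: [0.5646, 0.3753, 0.1557]
eef_rot: [0.0, 0.997, -0.071, 0.0]
force: [-0.7, -0.3, -2.8]
opening: 0.041
grip_force: 72.4
time: 39.2
ee_pos: [0.4987, 0.2335, 0.1549]
eef_rot: [0.0, 1.0, 0.004, -0.0]
force: [0.1, 0.4, -2.1]
opening: 0.0404
grip_force: 72.3
shift [ 0.012  4.13  -0.033] turn [0.    0.002 0.   ]
```

```bash
python3 -m crank '[[0,0.35,0,0,0,0,1],[0,0.7,0,0,0,0,1],[0.02,1,0,0,0,0,1],[0.02,1,0,0,0,0,1]]' >/dev/null
python3 -m crank '[[0,0.35,0,0,0,0,1],[0,0.7,0,0,0,0,1],[0,1,0,0,0,0,1],[0,1,0,0,0,0,1]]' >/dev/null
python3 -m crank '[[0,0.35,0,0,0,0,1],[0,0.7,0,0,0,0,1],[0,1,0,0,0,0,1],[0,1,0,0,0,0,1]]' >/dev/null
python3 -m crank '[[0,0.35,0,0,0,0,1],[0,0.7,0,0,0,0,1],[0,1,0,0,0,0,1],[0,1,0,0,0,0,1],[0,1,0,0,0,0,1]]'
python3 - <<'E'
from h import *
im,H=hsv("side")
cv2.imwrite("pics/d2.png",cv2.resize(im[100:270,290:480,::-1],None,fx=3.5,fy=3.5,interpolation=cv2.INTER_CUBIC))
go(.505,-.384,.032,0.4)
E
```

```text
time: 41.32
ee_pos: [0.5075, -0.3643, 0.1548]
eef_rot: [-0.001, 1.0, 0.005, -0.0]
force: [0.4, 1.0, -2.5]
opening: 0.0407
grip_force: 72.3
shift [-0.018  0.134  0.82 ] turn [-0.003  0.     0.006]
```

View pics/d2.png

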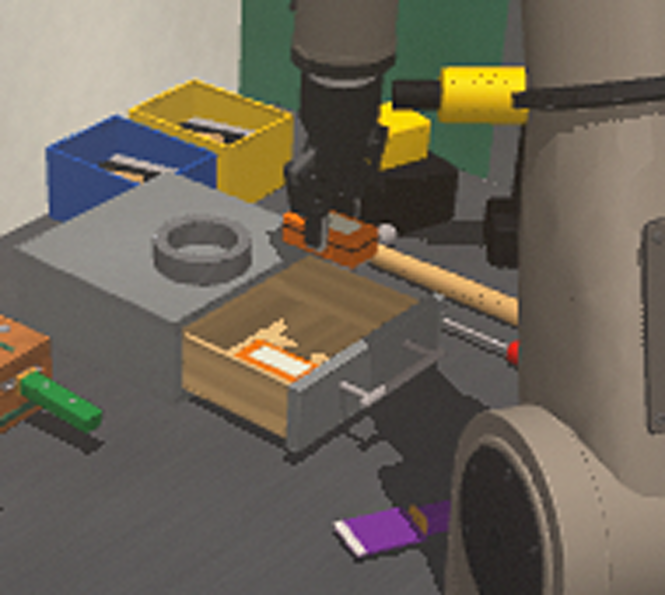

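The first case is flat in the left half and the second hangs over the right half. I'll lower it, release, and view.

```bash
python3 -m crank '[[-0.01,0.13,0.2,0,0,0,1],[-0.018,0.134,0.5,0,0,0,1],[-0.018,0.134,0.75,0,0,0,1],[-0.018,0.134,0.815,0,0,0,1],[-0.018,0.134,0.815,0,0,0,1]]'
python3 -m crank '[[0,0,0,0,0,0,-0.2],[0,0,0,0,0,0,-0.22],[0,0,0,0,0,0,-0.22],[0,0,0,0,0,0,-0.22]]'
python3 -m crank '[[0,0,-0.2,0,0,0,-0.22],[0,0,-0.5,0,0,0,-0.22],[0,0,-0.9,0,0,0,-0.22],[0,0,-0.9,0,0,0,1],[-0.3,-0.15,-0.9,0,0,0,1],[-0.6,-0.3,-0.9,0,0,0,1],[-1,-0.32,-0.9,0,0,0,1],[-1,-0.32,-0.9,0,0,0,1]]'
python3 - <<'E'
from h import *
im,H=hsv("top")
for c in blobs(H,(3,150,120),(14,255,255),30,7):print(rect("top",c,.052))
im,H=hsv("side")
cv2.imwrite("pics/d3.png",cv2.resize(im[100:270,290:480,::-1],None,fx=3.5,fy=3.5,interpolation=cv2.INTER_CUBIC))
go(.355,-.336,.045,0.4)
E
```

```text
time: 42.0
ee_pos: [0.5044, -0.3857, 0.0337]
eef_rot: [-0.0, 1.0, 0.004, -0.0]
force: [-0.1, -0.1, -1.5]
opening: 0.0406
grip_force: 72.2
time: 42.5
ee_pos: [0.5038, -0.3867, 0.0337]
eef_rot: [0.0, 1.0, 0.004, 0.0]
force: [0.5, 0.6, -0.8]
opening: 0.0521
grip_force: 0.0
time: 43.5
ee_pos: [0.3492, -0.3395, 0.1681]
eef_rot: [-0.0, 1.0, 0.002, -0.001]
force: [0.1, -0.9, 0.2]
opening: 0.0
grip_force: 0.0
[ 502.8 -383.4   82.6   42.     0.7]
[ 512.8 -261.2   83.3   34.   179.6]
shift [ 0.011 -0.026  0.823] turn [ 0.001 -0.001 -0.001]
```

View pics/d3.png

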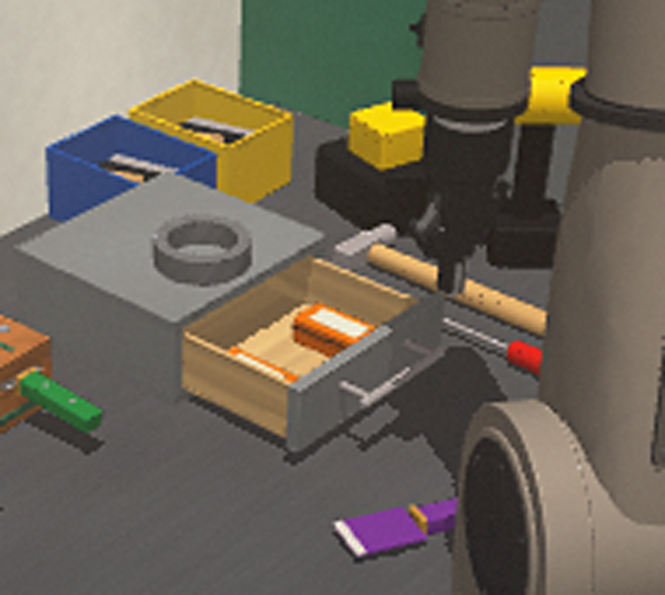

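Both cases are in the drawer. The left one was knocked towards the left wall, to about y=-0.261, but it lies inside. Now I'll push the drawer home on the handle bar.

```bash
python3 -m crank '[[0,-0.026,0.3,0,0,0,1],[0,-0.026,0.6,0,0,0,1],[0,-0.026,0.82,0,0,0,1],[0,-0.026,0.82,0,0,0,1]]'
python3 -m crank '[[0.06,0,0,0,0,0,1],[0.12,0,0,0,0,0,1],[0.18,0,0,0,0,0,1],[0.24,0,0,0,0,0,1],[0.3,0,0,0,0,0,1],[0.36,0,0,0,0,0,1],[0.42,0,0,0,0,0,1],[0.48,0,0,0,0,0,1],[0.54,0,0,0,0,0,1],[0.6,0,0,0,0,0,1],[0.66,0,0,0,0,0,1],[0.72,0,0,0,0,0,1],[0.78,0,0,0,0,0,1],[0.84,0,0,0,0,0,1],[0.9,0,0,0,0,0,1],[0.9,0,0,0,0,0,1]]'
python3 -m crank '[[0.04,0,0,0,0,0,1],[0.08,0,0,0,0,0,1],[0.08,0,0,0,0,0,1]]'
```

```text
time: 44.1
ee_pos: [0.3532, -0.3346, 0.0432]
eef_rot: [-0.001, 1.0, 0.004, -0.002]
force: [0.9, -0.0, 1.0]
opening: -0.0001
grip_force: 0.0
time: 46.1
ee_pos: [0.4893, -0.3345, 0.0453]
eef_rot: [-0.0, 1.0, 0.004, 0.0]
force: [-0.7, 0.3, -0.0]
opening: 0.0003
grip_force: 0.0
time: 46.48
ee_pos: [0.501, -0.3346, 0.0454]
eef_rot: [-0.0, 1.0, 0.004, 0.0]
force: [-0.2, -0.2, -0.2]
opening: 0.0001
grip_force: 0.0
```

```bash
python3 -m crank '[[0.04,0,0,0,0,0,1],[0.08,0,0,0,0,0,1],[0.08,0,0,0,0,0,1]]'
python3 -m crank '[[0.04,0,0,0,0,0,1],[0.08,0,0,0,0,0,1],[0.08,0,0,0,0,0,1]]'
python3 - <<'E'
from h import *
im,H=hsv("side")
cv2.imwrite("pics/d4.png",cv2.resize(im[100:270,290:480,::-1],None,fx=3.5,fy=3.5,interpolation=cv2.INTER_CUBIC))
E
```

```text
time: 46.85
ee_pos: [0.5128, -0.3346, 0.0453]
eef_rot: [-0.0, 1.0, 0.004, 0.0]
force: [-0.6, -0.9, 0.2]
opening: -0.0001
grip_force: 0.0
time: 47.22
ee_pos: [0.5138, -0.3355, 0.0434]
eef_rot: [-0.002, 1.0, 0.001, -0.009]
force: [-52.2, 1.2, 24.0]
opening: -0.0001
grip_force: 26.4
```

View pics/d4.png

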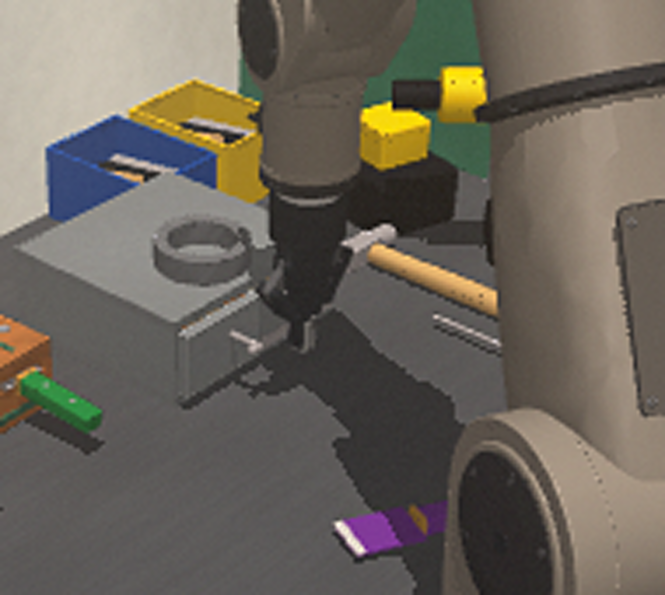

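The drawer stopped at 52 N after about 0.14 m of travel, with the front panel closed against the chest. I've now viewed 15 pictures, one over the limit of 14, so I'll check the rest by numbers only: back off and measure the final state.

```bash
python3 -m crank '[[-0.2,0,0,0,0,0,1],[-0.4,0,0,0,0,0,1],[-0.4,0,-0.5,0,0,0,1],[-0.4,0,-1,0,0,0,1],[-0.4,0,-1,0,0,0,1]]' >/dev/null
python3 -m crank '[[-0.3,0.35,0,0,0,0,1],[-0.5,0.7,0,0,0,0,1],[-0.5,1,0,0,0,0,1],[-0.5,1,0,0,0,0,1]]'
python3 - <<'E'
from h import *
im,H=hsv("top")
for nm,lo,hi,z in [("orange",(3,150,120),(14,255,255),.03),("green",(45,100,60),(75,255,255),.05),("wood",(12,60,120),(22,170,255),.05),("yellow",(22,120,120),(32,255,255),.122)]:
    for c in blobs(H,lo,hi,40):
        x,y,w,h=cv2.boundingRect(c)
        if 120<x<500 and 130<y<300:print(nm,(x,y,w,h),rect("top",c,z))
# drawer bar: bright pixels below the panel
g=cv2.cvtColor(im,cv2.COLOR_RGB2GRAY)
p0=cv2.cvtColor(cv2.imread("pics/top0.png"),cv2.COLOR_BGR2GRAY)
print("col450 rows 195-225",g[195:226,450].tolist()); print("start rows 240-275",p0[240:275,450].tolist())
for r in(196,205,215):print(r,onz("top",450,r,.067))
print(proj("top",(.527,-.336,.067)))
# exposed steel at the two shoulders
for y,x in((.042,.668),(-.1028,.677)):print(np.round(proj("top",(x-.095,y-.004,.045)),1),np.round(proj("top",(x,y,.06)),1))
E
```

```text
time: 48.4
ee_pos: [0.3889, -0.489, 0.1952]
eef_rot: [0.001, 1.0, 0.001, -0.0]
force: [0.6, 0.9, -0.1]
opening: -0.0
grip_force: 0.0
green (362, 168, 8, 30) [ 6.236e+02 -1.042e+02  8.420e+01  2.000e+01  2.000e-01]
wood (170, 233, 48, 52) [418.8 364.1 142.3 131.2  28.4]
wood (214, 141, 21, 21) [710.8 301.9  58.   57.2  46.8]
yellow (183, 244, 11, 40) [381.7 377.3 106.8  13.4  10.7]
yellow (216, 143, 17, 17) [691.5 289.8  43.6  42.7  45.5]
col450 rows 195-225 [143, 128, 144, 155, 160, 162, 153, 126, 99, 88, 85, 91, 94, 101, 102, 104, 97, 103, 118, 147, 169, 166, 146, 117, 102, 105, 103, 102, 106, 105, 101]
start rows 240-275 [201, 201, 207, 207, 204, 192, 163, 153, 154, 158, 160, 149, 124, 98, 96, 100, 102, 103, 100, 104, 104, 97, 91, 116, 150, 169, 162, 133, 108, 105, 104, 103, 99, 103, 103]
196 [ 0.58397734 -0.34066428]
205 [ 0.55831799 -0.34031275]
215 [ 0.52991169 -0.33992359]
[448.61475736 216.01129453]
[315.4 199.7] [314.4 165.8]
[366.2 197.2] [365.4 163.3]
```

Run:
```python
from h import *
im,H=hsv("top")
h=H[160:215,316,1];print("wood end row",160+int(np.where(h>70)[0].max()),"expected ~199")
g=H[160:215,366,1];print("green end row",160+int(np.where(g>70)[0].max()),"expected ~197")
if np.where(h>70)[0].max()<43: print(robot.job_done())
```

```text
wood end row 199 expected ~199
green end row 197 expected ~197
the job is handed in; nothing more can be done
None
```

The job is handed in: valve shut first, both scrapers present (wood and green) home in their own slots, both orange cases in the drawer and the drawer pushed home; I viewed 15 pictures, one over the 14 allowed.

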